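# Rock the angle gauge on a rough stone slab to the set mark and hold it

## Robot

A 7-joint arm with a two-finger parallel gripper is mounted at the origin on the work surface. World frame = base frame: x ahead of the robot, y to its left, z up, the work surface at z = 0. Lengths are in m, angles in rad, forces in N, time in s.
With the tool pointing down it reaches from about 0.425 to 0.825 m from the base axis. Payload 3.6 kg.
Tool frame: the origin (TCP) lies where the fingers leave the gripper's body, on its centre line; the fingertips stand 73 mm ahead of it and the grasp point (between the pads) lies 54 mm ahead of it; z points along the fingers, y is the line along which they close (so a half turn about z gives the same grasp; the last joint's range is limited). The gripper opens to 85 mm and grips with 20 to 120 N. Pads are 22 mm wide; open, the fingers measure 114 mm over their backs; the gripper's body (76 mm by 85 mm) begins 54 mm behind the grasp point. The pads swing forward as they close: fully open they stand 13 mm farther back than shut.
Start: joints at [1.254, 0.615, -0.013, 1.423, 0.008, 1.103, -0.04], TCP at [0.186, -0.623, 0.304] pointing down, gripper open.
Joint ranges: [-3.12, 3.12], [-0.3, 2.06], [-1.34, 1.32], [0.26, 2.42], [-1.36, 4.5], [0.01, 1.98], [-2.84, 2.84]. Speed limits (rad/s): [2.79, 2.79, 3.14, 3.14, 3.14, 3.14, 3.14].

## Interface

Orientations are given as a unit quaternion [x, y, z, w].
In Python, from station import arm, snapshot, camera_info, ticket gives the robot as it stands. Calls block until the motion is done:
- arm.movep(position, orientation): joint-space move of the TCP to a pose.
- arm.line_to(position, velocity=0.15, ori=None): straight line of the TCP; ori=None keeps the orientation; velocity is the mean speed in m/s.
- arm.move_j(angles): joint-space move.
- arm.move_gripper(opening, effort=None): opening from 0.0 (shut) to 1.0 (fully open); effort is the grip in N (None keeps the last); returns when the fingers have stopped.
- arm.pause(seconds).
- arm.ik(position, orientation): joint angles nearest the present ones, or None.
- snapshot(name): name is "scene" or "top" or "wrist"; returns the picture (400x640x3 uint8, blue, green, red); there is no depth.
- camera_info(name): a dict with "fx", "fy", "cx", "cy" (pixels), "R" (3x3) and "t" (3): a world point X has camera coordinates R X + t; the wrist camera has in their place "T_tool_cam" (4x4, takes a point from camera to tool coordinates, whose origin is the TCP and whose axes are the flange's). Camera axes: x right, y down, z forward; pixel columns grow to the right and rows downward; lengths in m; the calibration is good to about 2 mm. A picture is of the moment at which its call begins: read the wrist's pose just before it. camera_info takes no time and is no camera call.
A pose or a line that the arm cannot do raises arm.MotionError and nothing moves.
- ticket.finish_job(): hands the job in; it is judged then, once.
Readings, each from a call of its own:
- arm.read_time(): time.
- arm.read_joint_positions(): joint angles.
- arm.read_dq(): joint speeds.
- arm.read_effort(): joint torques, N m.
- arm.read_tool_pos(): TCP position.
- arm.read_eef_rot(): TCP orientation.
- arm.read_ft_force(): force on the tool from outside, world axes, zero at the start.
- arm.read_wrist_torque(): the same for the moment, N m.
- arm.read_opening(): opening from 0.0 (shut) to 1.0 (fully open).
- arm.read_finger_force(): force on a finger pad.
Only numpy, scipy, OpenCV 4.12 (cv2) and the standard library are available. Lean on these libraries where they do the work, as an engineer would, in place of code of your own. Each camera call takes 0.05 s, during which the arm holds its last target. There are 200 camera calls.

## Task

Before I scribe the cutting line: with the scraper block, wipe the three loose stone flakes off the flat crown of the slab (touch the flakes with nothing else) and put it back down on the bench beside the tray. Then take the angle gauge, set its foot down gently, square and flat on the crown, in line with the slab and with the dial on the sawn-face side, rock it over the edge of the crown until the swinging needle settles on the red mark, and finish holding it there, still gripped and resting lightly on the stone. Leave the wash bottle, the half core and the slide box alone.

Things in the scene. Friction and masses are not known exactly. Their poses are not given: they have to be found in the camera images.
- slab: Rock slab on edge, fixed, upright, 150 mm long (y), 50 thick (x), between two wooden cheeks (22 high, to x = +-39 mm). Origin: centre of its underside, 3 mm above the bench. +x side: flat pale sawn face; -x side rough. Top: a flat level crown at z = 85 mm, y = -30 to +30 mm, over the full thickness; beyond it the top falls by 36 deg on the +y side, by 25, then 57 deg on the -y side.
- crown (a point): Middle of the slab's flat crown (slab frame 0, 0, 85 mm).
- crown_edge (a point): Middle of the crown's +y edge, the straight edge (along the slab's x) over which the gauge has to be rocked (slab frame 0, 30, 85 mm).
- tray: Shallow steel tray under the slab, 180 x 240 x 18 mm, 3 mm floor and walls, fixed, the slab in its middle and turned with it. Origin: centre of its underside on the bench. The flakes may fall into it.
- chip0: Loose pinkish stone flake, about 20 x 16 x 11 mm, 11 g, on the crown near its -y end. Origin: centre of its underside.
- chip1: Loose pinkish stone flake, about 18 x 14 x 10 mm, 11 g, near the middle of the crown. Origin: centre of its underside.
- chip2: Loose pinkish stone flake, about 20 x 16 x 9.5 mm, 11 g, on the crown near its +y end. Origin: centre of its underside.
- scraper: Wooden scraper block with a black rubber sole, standing on the sole on the bench, about 0.12 kg. Origin: centre of the sole's underside. Sole and block 32 mm (x) x 90 mm (y) up to z = 24 mm; above it a grip rib 22 mm (x) x 86 mm (y) from z = 24 to 52 mm, to be pinched across its x.
- gauge: Pendulum angle gauge, about 0.29 kg, standing on the bench. Origin: centre of the foot's flat underside. Foot 32 (x) x 110 (y) x 12 mm (z); yellow housing 26 (x) x 100 (y) up to z = 112 mm, its top 24 mm a black grip band, pinched across x from above. White dial on its +x side. At the start its +x is within 0.75 rad of the slab's +x.
- dial (a point): Centre of the dial on the gauge's +x face (gauge frame 13, 0, 51 mm).
- needle (a joint): Angle (rad) of the black weighted needle: it swings freely about the gauge's x axis through the dial centre and hangs plumb, tip down, settling in about a second. 0: along the gauge's -z; positive: tip towards the gauge's +y. Rocking the gauge's +y end down by an angle makes it read that angle.
- mark (a joint): Angle (rad) of the red mark on the dial's rim, same zero and sense as needle, preset between 0.16 and 0.36 rad (towards the gauge's +y end, the end that has to go down), stiff. The job is needle = mark.
- needle_tip (a point): Tip of the black needle, 30 mm from the dial centre.
- mark_tip (a point): Inner tip of the red mark, 30 mm from the dial centre; the needle tip is to meet it. Its axes are turned with the mark.
- wash_bottle: White wash bottle with green label, red cap and bent orange spout, 61 mm across, 185 mm tall, standing; bystander. Origin: centre of its underside.
- half_core: Grey half drill core lying on its flat side, 110 mm long (x), 47 mm wide, 24 mm high; bystander. Origin: centre of its underside.
- slide_box: Blue plastic slide box 87 x 102 x 35 mm; bystander. Origin: centre of its underside.
Not all that is in view belongs to the job. There is more than one size of the gauge; the one meant has the size given above.

How it is judged:
By the outcome, as a careful person would: the job done as asked, in the order asked, and still so for the second after the job is handed in, while the arm keeps its last pose, push and grip.
It also fails if it takes over 69 s, if anything falls off the work surface, if the arm or the gripper's body presses on something with over 40 N, if the wrist force passes 120 N, or if a joint passes its speed limit or range.

## Working session

There is one attempt and no reset: what is moved stays moved. The work goes in short steps, each a Python script; the robot and the scene stay as the last script left them, time stands still between calls to the robot, and variables do not carry over. Pictures are saved under pics/ and viewed, at most 10 in all, crops included, and the job is handed in when it is done.

```bash
mkdir -p pics; ls
python3 - <<'E'
from station import *
import cv2,numpy as np
for n in("scene","top","wrist"):
    cv2.imwrite(f"pics/{n}0.png",snapshot(n)); c=camera_info(n); print(n,{k:np.round(v,4).tolist() for k,v in c.items()})
print(arm.read_time(),arm.read_tool_pos(),arm.read_eef_rot())
a=cv2.imread("pics/scene0.png");b=cv2.imread("pics/top0.png")
cv2.imwrite("pics/both.png",cv2.resize(np.vstack([a,b]),(0,0),fx=.75,fy=.75))
E
```

```text
pics
scene {'fx': 382.0847, 'fy': 382.0847, 'cx': 317.966, 'cy': 192.1764, 'R': [[-0.0023, 1.0, 0.0049], [0.6772, 0.0052, -0.7357], [-0.7357, 0.0016, -0.6773]], 't': [0.0479, -0.279, 1.5882]}
top {'fx': 502.465, 'fy': 502.465, 'cx': 317.0273, 'cy': 203.3804, 'R': [[-0.0341, -0.9994, -0.0046], [-0.9759, 0.0343, -0.2156], [0.2156, -0.0028, -0.9765]], 't': [-0.0373, 0.5439, 1.2405]}
wrist {'fx': 355.7322, 'fy': 355.7322, 'cx': 317.7626, 'cy': 201.8493, 'T_tool_cam': [[-0.0004, -0.9461, -0.3238, 0.0841], [1.0, -0.0005, 0.0002, 0.0009], [-0.0004, -0.3238, 0.9461, -0.0703], [0.0, 0.0, 0.0, 1.0]]}
0.15 [ 0.18561982 -0.62247791  0.30297455] [ 9.89512937e-01  1.44440744e-01 -1.68913738e-04 -9.95699521e-04]
```

View pics/top0.png

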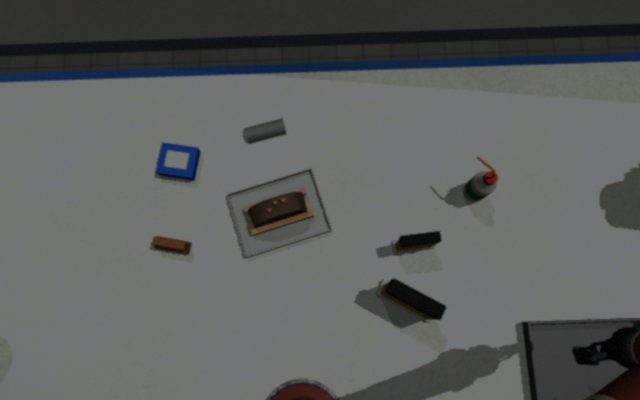

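View pics/scene0.png

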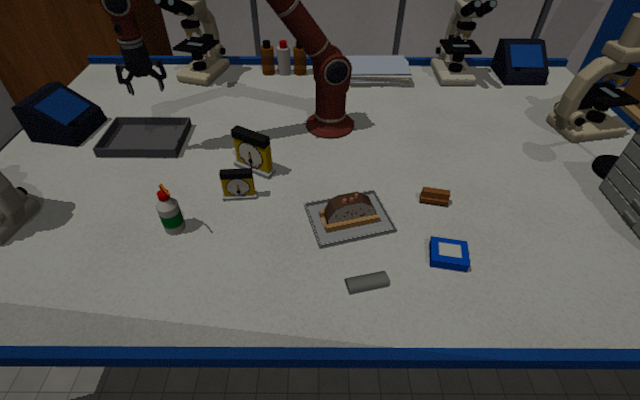

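The top view shows the tray and slab at (278,212) with three flakes on the crown. The scraper is at (171,244), the slide box at (178,161), the half core at (264,131) and the bottle at (482,185).

There are two gauges, A at top (417,240) / scene (238,184) and B at top (413,299) / scene (253,150). A's top edge is about 46 px, which is roughly 100 mm and matches the description. B is about 65 px, roughly 140 mm, so it is too large. I'll confirm A in a crop.

```bash
cat > h.py <<'E'
from station import *
import cv2,numpy as np
from scipy.spatial.transform import Rotation as Ro
def pose(n):
    c=camera_info(n)
    if n!="wrist":
        R=np.array(c["R"]).T; o=-R@np.array(c["t"])
    else:
        T=np.array(c["T_tool_cam"]); Rt=Ro.from_quat(arm.read_eef_rot()).as_matrix()
        R=Rt@T[:3,:3]; o=Rt@T[:3,3]+np.array(arm.read_tool_pos())
    return c,R,o
def ray(P,uv):
    c,R,o=P; uv=np.atleast_2d(uv).astype(float)
    d=np.c_[(uv[:,0]-c["cx"])/c["fx"],(uv[:,1]-c["cy"])/c["fy"],np.ones(len(uv))]@R.T
    return o,d/np.linalg.norm(d,axis=1)[:,None]
def plane(P,uv,z=0.,n=(0,0,1)):   # intersect with n.X=z
    o,d=ray(P,uv); n=np.array(n); return o+d*((z-n@o)/(d@n))[:,None]
def tri(P1,u1,P2,u2):
    A=np.zeros((3,3));b=np.zeros(3)
    for P,u in((P1,u1),(P2,u2)):
        o,d=ray(P,u);M=np.eye(3)-np.outer(d[0],d[0]);A+=M;b+=M@o
    return np.linalg.solve(A,b)
def proj(P,X):
    c,R,o=P;q=(np.atleast_2d(X)-o)@R; return np.c_[c["fx"]*q[:,0]/q[:,2]+c["cx"],c["fy"]*q[:,1]/q[:,2]+c["cy"]]
def down(yaw,tilt=0,axis=(0,0,1)):  # tool pointing down, tool y at world angle yaw
    y=np.array([np.cos(yaw),np.sin(yaw),0]);z=np.array([0,0,-1.]);x=np.cross(y,z)
    return (Ro.from_rotvec(tilt*np.array(axis))*Ro.from_matrix(np.c_[x,y,z])).as_quat()
def look(cam,target,up=None):  # tool pose whose wrist camera sits at cam looking at target; image 'down' ~ -up
    T=np.array(camera_info("wrist")["T_tool_cam"]);z=np.array(target,float)-cam;z/=np.linalg.norm(z)
    up=np.array(up,float);x=np.cross(-up,z);x/=np.linalg.norm(x);R=np.c_[x,np.cross(z,x),z]
    Rt=R@T[:3,:3].T; return np.array(cam)-Rt@T[:3,3],Ro.from_matrix(Rt).as_quat()
E
python3 - <<'E'
from h import *
P=pose("top");S=pose("scene")
for n,uv,z in(("gaugeA",[[396,241],[441,237]],.112),("gaugeB",[[389,285],[443,314]],.14),("slab",[[278,212]],.085),("scr",[[154,240],[189,246]],.052),("tray",[[227,195],[312,171],[330,231],[244,256]],.018),("core",[[264,131]],0),("bottle",[[482,185]],0.1)):
    X=plane(P,uv,z);print(n,X.round(3).tolist(),np.linalg.norm(X[0]-X[-1]).round(3))
a=cv2.imread("pics/scene0.png");b=cv2.imread("pics/top0.png")
r=lambda i,x,y,w,h:cv2.resize(i[y:y+h,x:x+w],(400,300),interpolation=cv2.INTER_CUBIC)
m=np.vstack([np.hstack([r(a,205,115,100,75+15),r(b,360,220,120,90)]),np.hstack([r(a,290,175,120,90),r(b,218,165,120,90)])])
cv2.imwrite("pics/crop1.png",np.clip(m*1.6,0,255).astype('uint8'))
# reach checks
for cam,t,up in(((.50,.02,.32),(.55,.05,.08),(1,0,0)),):pass
E
```

```text
gaugeA [[0.43, -0.245, 0.112], [0.436, -0.355, 0.112]] 0.11
gaugeB [[0.323, -0.217, 0.14], [0.253, -0.337, 0.14]] 0.139
slab [[0.518, 0.043, 0.085]] 0.0
scr [[0.462, 0.365, 0.052], [0.444, 0.275, 0.052]] 0.092
tray [[0.583, 0.184, 0.018], [0.642, -0.046, 0.018], [0.476, -0.088, 0.018], [0.417, 0.139, 0.018]] 0.172
core [[0.768, 0.085, 0.0]] 0.0
bottle [[0.566, -0.473, 0.1]] 0.0
```

View pics/crop1.png

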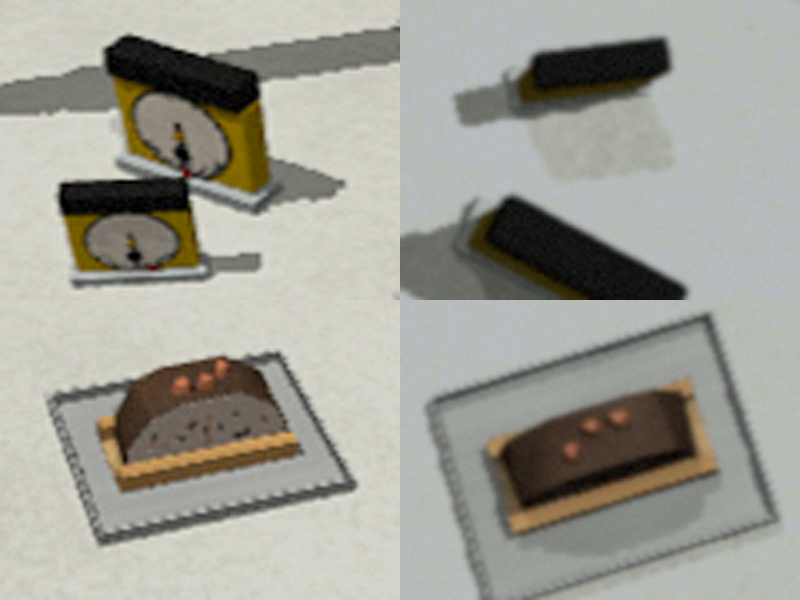

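Bottom gauge A (crop (130,235), top view (600,70)) is the 100–110 mm one, with its dial facing +x and the red mark towards +y. The slab's pale sawn face also points to +x, and the slab yaw is about 0.255. Next is reach checks, then close wrist views.

Run:
```python
from h import *
D=np.array([.446,-.299,.051])
for dist in(.2,.26):
  for el in(25,35,45,55,65):
    for s in(1,-1):
      e=np.radians(el);n=np.array([1,.05,0])
      cam=D+dist*(np.cos(e)*n+np.sin(e)*np.array([0,0,1])); up=s*np.array([0,0,1.])
      p,q=look(cam,D,up);j=arm.ik(p,q)
      if j is not None: print(dist,el,s,p.round(3),np.round(j,2),np.round(Ro.from_quat(q).as_matrix()[:,2],2))
for cam in((.43,-.3,.36),(.43,-.2,.36),(.5,.08,.4),(.5,.24,.4)):
  for up in((1,0,0),(-1,0,0),(0,1,0),(0,-1,0)):
    p,q=look(cam,np.array(cam)-[0,0,1],up);j=arm.ik(p,q);print(cam,up,None if j is None else np.round(j,2),p.round(3))
```

```text
0.2 25 -1 [ 0.518 -0.295  0.147] [ 0.27  1.01  0.2   1.29  0.18  1.58 -1.14] [-0.72 -0.04 -0.69]
0.2 35 -1 [ 0.501 -0.295  0.159] [ 0.3   0.9   0.18  1.44  0.15  1.38 -1.14] [-0.59 -0.03 -0.81]
0.2 45 1 [ 0.561 -0.294  0.086] [ 0.33  1.27 -0.01  0.95  0.37  1.98  1.89] [-0.9  -0.05 -0.44]
0.2 45 -1 [ 0.481 -0.296  0.166] [ 0.35  0.8   0.15  1.58  0.13  1.17 -1.12] [-0.44 -0.02 -0.9 ]
0.2 55 1 [ 0.553 -0.294  0.105] [ 0.57  1.22 -0.58  1.08  0.67  1.96  1.58] [-0.81 -0.04 -0.59]
0.2 55 -1 [ 0.46  -0.297  0.171] [ 0.41  0.71  0.11  1.72  0.09  0.96 -1.08] [-0.28 -0.01 -0.96]
0.2 65 1 [ 0.542 -0.295  0.123] [ 0.66  1.14 -0.69  1.22  0.7   1.8   1.52] [-0.69 -0.04 -0.72]
0.2 65 -1 [ 0.439 -0.298  0.171] [ 0.49  0.63  0.06  1.86  0.03  0.74 -1.  ] [-0.11 -0.   -0.99]
0.26 25 -1 [ 0.573 -0.292  0.173] [ 0.26  1.05  0.19  1.08  0.17  1.75 -1.14] [-0.72 -0.04 -0.69]
0.26 35 -1 [ 0.55  -0.293  0.193] [ 0.29  0.92  0.16  1.26  0.14  1.54 -1.14] [-0.59 -0.03 -0.81]
0.26 45 -1 [ 0.523 -0.294  0.209] [ 0.33  0.8   0.13  1.43  0.12  1.33 -1.13] [-0.44 -0.02 -0.9 ]
0.26 55 1 [ 0.588 -0.293  0.155] 
[... 1160 characters left out ...]
12  0.24 -0.48  2.15  0.45  0.51 -2.27] [0.443 0.081 0.306]
(0.5, 0.08, 0.4) (-1, 0, 0) [ 0.31  0.74 -0.89  1.46  0.4   1.49  0.96] [0.557 0.079 0.306]
(0.5, 0.08, 0.4) (0, 1, 0) [ 0.51  0.47 -0.65  1.84 -0.07  0.89 -0.04] [0.499 0.023 0.306]
(0.5, 0.08, 0.4) (0, -1, 0) [ 0.23  0.71 -1.15  1.73  0.84  1.48  1.99] [0.501 0.137 0.306]
(0.5, 0.24, 0.4) (1, 0, 0) [-0.24  0.34 -0.51  2.    0.63  0.68 -2.74] [0.443 0.241 0.306]
(0.5, 0.24, 0.4) (-1, 0, 0) [ 0.1   0.87 -1.07  1.33  0.49  1.56  0.64] [0.557 0.239 0.306]
(0.5, 0.24, 0.4) (0, 1, 0) [ 0.35  0.56 -0.94  1.82  0.21  0.82 -0.6 ] [0.499 0.183 0.306]
(0.5, 0.24, 0.4) (0, -1, 0) [-0.1   0.83 -1.15  1.5   0.85  1.64  1.81] [0.501 0.297 0.306]
```

Run:
```python
from h import *
import pickle
D=np.array([.446,-.299,.051]);Ps={}
def shot(k):
    arm.pause(.25);P=pose("wrist");im=snapshot("wrist");cv2.imwrite(f"pics/{k}.png",im);Ps[k]=P;print(k,arm.read_time())
n=np.array([1,.05,0])
for k,el in(("g1",35),("g2",65)):
    e=np.radians(el);p,q=look(D+.26*(np.cos(e)*n+np.sin(e)*np.array([0,0,1])),D,(0,0,-1)); arm.movep(p,q); shot(k)
for k,c in(("s1",(.5,.08,.4)),("s2",(.5,.24,.4))):
    p,q=look(c,np.array(c)-[0,0,1],(-1,0,0)); arm.movep(p,q); shot(k)
pickle.dump(Ps,open("P.pkl","wb"))
I=[cv2.resize(cv2.imread(f"pics/{k}.png"),(400,250)) for k in("g1","g2","s1","s2")]
cv2.imwrite("pics/quad.png",np.clip(1.5*np.vstack([np.hstack(I[:2]),np.hstack(I[2:])]),0,255).astype('uint8'))
```

```text
g1 2.1917
g2 3.1583
s1 5.1833
s2 6.175
```

View pics/quad.png

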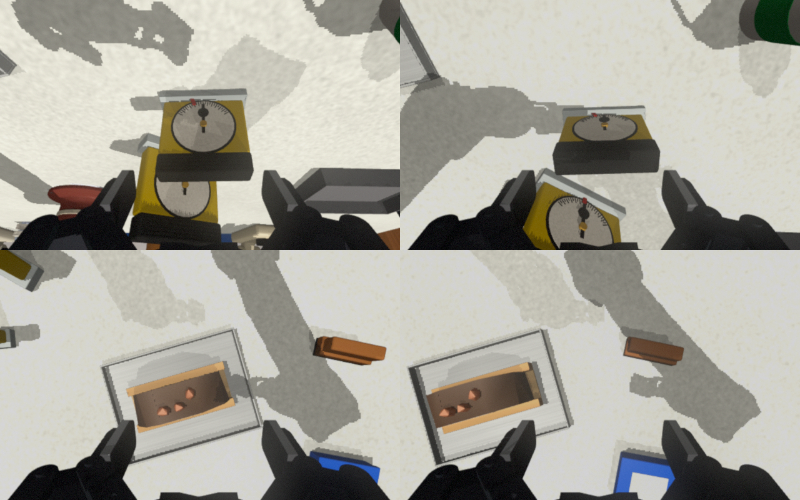

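The quad shows g1 with the dial at (203,125), upside down, and g2 with the top band at (605,160). In s1 and s2 the slab is at (180,395) and (485,393), and the scraper at (350,348) and (653,350). I'll enlarge these to pick corners.

Run:
```python
import cv2,numpy as np
def r(k,x,y,w,f):
    i=cv2.imread(f"pics/{k}.png")[y:y+w*3//4,x:x+w];return np.clip(cv2.resize(i,(400,300),interpolation=cv2.INTER_CUBIC)*f,0,255).astype('uint8')
cv2.imwrite("pics/c2.png",np.vstack([np.hstack([r("s1",190,160,200,2.5),r("s2",20,160,200,2.5)]),np.hstack([r("s1",490,125,133,1.7),r("s2",345,125,133,1.7)])]))
cv2.imwrite("pics/c3.png",np.vstack([np.hstack([r("g1",240,130,180,1.7),r("g2",225,155,213,1.7)]),np.hstack([r("g1",265,145,120,1.7),r("g1",300,150,45,1.7)])]))
```

```text
(no output)
```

View pics/c2.png

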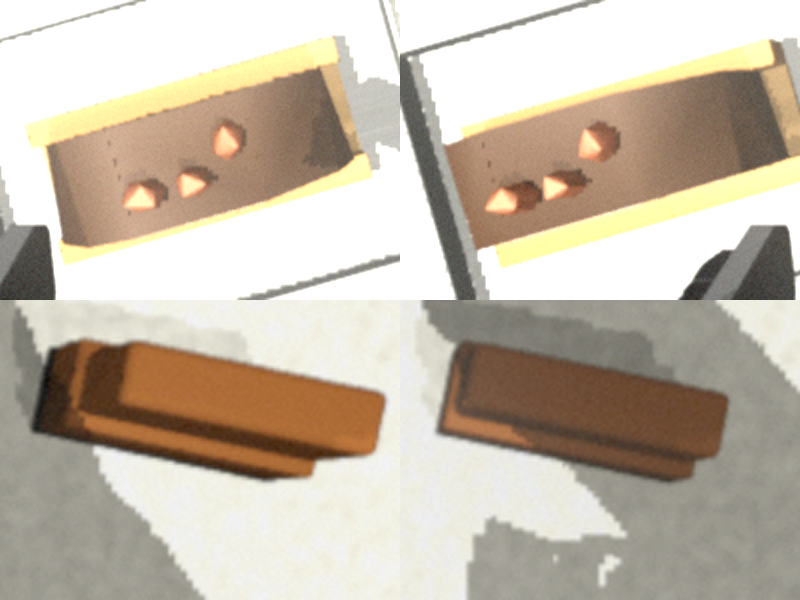

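View pics/c3.png

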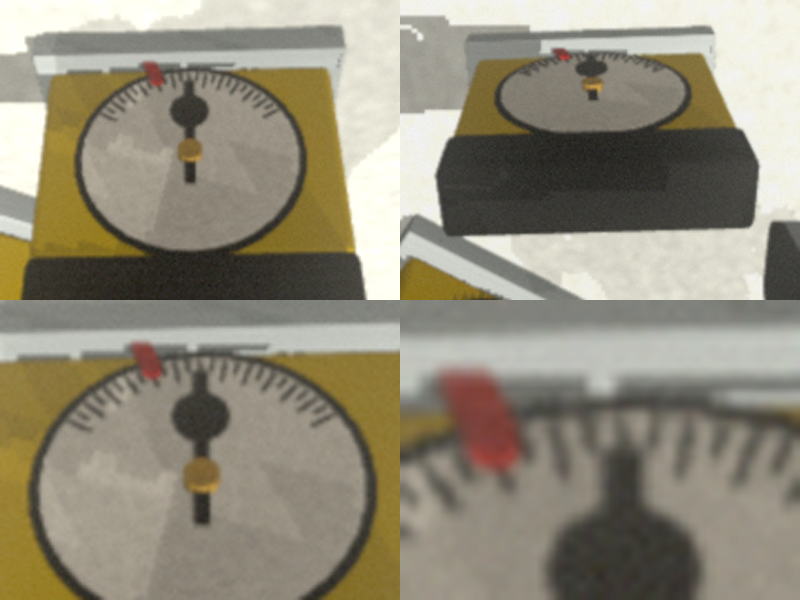

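c2 shows the slab top in s1 and s2 with sharp outer cheek edges (s1: (28,125)–(332,40) and (65,262)–(370,172)), and the rib-top corners of the scraper. c3 shows the dial hanging at about 0, with the red mark tip about two ticks towards +y (panel 4: mark tip (497,465), needle tip (624,455)).

Run:
```python
from h import *
import pickle
Ps=pickle.load(open("P.pkl","rb"))
im={k:cv2.imread(f"pics/{k}.png") for k in Ps}
A=lambda l,x0,y0,s,u0,v0:[(x0+(u-u0)/s,y0+(v-v0)/s) for u,v in l]
# cheeks
for k,l in(("s1",A([(28,125),(332,40)],190,160,2,0,0)),("s1",A([(65,262),(370,172)],190,160,2,0,0)),("s2",A([(465,128),(772,40)],20,160,2,400,0))):
    X=plane(Ps[k],l,.025);d=X[1]-X[0];print("cheek",X.round(4)[:,:2].tolist(),np.arctan2(-d[0],d[1]).round(4),np.linalg.norm(d).round(4))
# tray lines by LSD in local frame
yaw=.255;c0=np.array([.53,.047]);ex=np.array([np.cos(yaw),np.sin(yaw)]);ey=np.array([-ex[1],ex[0]])
for k in("s1","s2"):
    L=cv2.createLineSegmentDetector().detect(cv2.cvtColor(im[k],cv2.COLOR_BGR2GRAY))[0][:,0]
    for z in(.018,):
        a=plane(Ps[k],L[:,:2],z)[:,:2];b=plane(Ps[k],L[:,2:],z)[:,:2]
        for p,q in zip(a,b):
            d=q-p;n=np.linalg.norm(d);m=(p+q)/2-c0
            if n<.05:continue
            lx,ly=m@ex,m@ey;sx,sy=abs(d@ex)/n,abs(d@ey)/n
            if sy>.995 and .08<abs(lx)<.1:print(k,"xwall",lx.round(4),n.round(3),"dyaw",np.arctan2(-d@ex,d@ey).round(3))
            if sx>.995 and .11<abs(ly)<.13:print(k,"ywall",ly.round(4),n.round(3),"dyaw",np.arctan2(d@ey,d@ex).round(3))
# scraper rib top
a=A([(133,343),(387,393),(372,457),(122,405)],490,125,3.008,0,300);b=A([(470,345),(728,395),(715,460),(462,408)],345,125,3.008,400,300)
X=np.array([tri(Ps["s1"],u,Ps["s2"],v) for u,v in zip(a,b)]);print("scr",X.round(4).tolist())
for k,l in(("s1",a),("s2",b)):
    Y=plane(Ps[k],l,.052);print(k,Y.mean(0).round(4),np.arctan2(-(Y[1]-Y[0])[0],(Y[1]-Y[0])[1]).round(3),np.linalg.norm(Y[1]-Y[0]).round(4),np.linalg.norm(Y[2]-Y[1]).round(4))
# chips height/pos: apex s1,s2
a=A([(140,193),(187,182),(228,138)],190,160,2,0,0);b=A([(502,200),(552,185),(596,142)],20,160,2,400,0)
for u,v in zip(a,b):
    X=tri(Ps["s1"],u,Ps["s2"],v);print("chip",X.round(4),"local",((X[:2]-c0)@ex).round(4),((X[:2]-c0)@ey).round(4))
# gauge
a=[(251.3,246.1),(402.9,244.8)];b=[(249,226.9),(406.6,224.2)]
print("bandedge tri",[tri(Ps["g1"],u,Ps["g2"],v).round(4).tolist() for u,v in zip(a,b)])
for k,l in(("g1",a),("g2",b)):
    Y=plane(Ps[k],l,.088);d=Y[0]-Y[1];print(k,Y.mean(0).round(4),np.arctan2(-d[0],d[1]).round(3),np.linalg.norm(d).round(4))
    gy=np.arctan2(-d[0],d[1])
    if k=="g1":g=gy;c=Y.mean(0)
n=np.array([np.cos(g),np.sin(g),0]);e=np.array([-n[1],n[0],0])
hsv=cv2.cvtColor(im["g1"],cv2.COLOR_BGR2HSV)
m=((hsv[...,0]<8)|(hsv[...,0]>172))&(hsv[...,1]>110);m[:, :290]=0;m[:,330:]=0;m[:155]=0;m[180:]=0
v,u=np.nonzero(m);X=plane(Ps["g1"],np.c_[u,v],n@c,n)
loc=np.c_[(X-c)@e,X[:,2]];print("red n",len(u),loc.mean(0),"lowest/innermost",loc[np.argsort(-loc[:,1])[:4]].round(4).tolist())
pts=[(310.9,168.6),(325.2,167.4),(325.3,197.5),(325.2,185),(325.3,211.6)]
X=plane(Ps["g1"],pts,n@c,n);print("marktip,needletip,hub,weight,tail",np.c_[(X-c)@e,X[:,2]].round(4).tolist())
X=plane(Ps["g1"],A([(76,160),(306,157),(190,252)],240,130,2.222,0,0),n@c,n);print("ring L,R,top",np.c_[(X-c)@e,X[:,2]].round(4).tolist())
```

```text
cheek [[0.5232, -0.042], [0.4786, 0.1181]] 0.2717 0.1662
cheek [[0.5954, -0.0226], [0.5481, 0.1381]] 0.2862 0.1675
cheek [[0.5234, -0.0416], [0.4775, 0.1205]] 0.276 0.1685
s1 xwall 0.0941 0.238 dyaw -3.12
s1 ywall -0.1203 0.107 dyaw -3.116
s1 xwall 0.0889 0.22 dyaw 0.024
s1 ywall 0.1142 0.081 dyaw 0.023
s1 ywall 0.1111 0.079 dyaw -3.118
s1 xwall -0.0823 0.178 dyaw 0.029
s1 ywall 0.117 0.085 dyaw -3.117
s1 ywall -0.1139 0.073 dyaw 0.017
s2 ywall -0.1193 0.179 dyaw -3.117
s2 xwall 0.0915 0.09 dyaw 0.022
s2 xwall 0.0957 0.102 dyaw -3.128
s2 ywall 0.1176 0.172 dyaw -3.118
s2 xwall 0.0925 0.056 dyaw -3.125
s2 xwall -0.0804 0.08 dyaw 0.024
s2 xwall 0.0881 0.052 dyaw 0.016
s2 ywall 0.1218 0.168 dyaw 0.023
scr [[0.4411, 0.2873, 0.0553], [0.457, 0.3715, 0.0522], [0.4778, 0.3677, 0.0509], [0.461, 0.285, 0.0533]]
s1 [0.459  0.3284 0.052 ] -0.195 0.084 0.0213
s2 [0.4591 0.328  0.052 ] -0.195 0.0854 0.0215
chip [0.5486 0.029  0.0985] local 0.0135 -0.0221
chip [0.5435 0.0487 0.0961] local 0.0135 -0.0018
chip [0.5252 0.0661 0.0935] local 0.0001 0.0197
bandedge tri [[0.4467, -0.2554, 0.0897], [0.4541, -0.3544, 0.0901]]
g1 [ 0.4467 -0.3058  0.088 ] 0.065 0.1017
g2 [ 0.4493 -0.3045  0.088 ] 0.072 0.0995
red n 49 [0.01291379 0.01481155] lowest/innermost [[0.0114, 0.0199], [0.0106, 0.0189], [0.0114, 0.0188], [0.0122, 0.0188]]
marktip,needletip,hub,weight,tail [[0.0114, 0.0205], [0.0003, 0.0194], [0.0006, 0.0484], [0.0005, 0.0368], [0.0007, 0.0608]]
ring L,R,top [[0.0379, 0.052], [-0.0376, 0.0517], [0.0009, 0.0864]]
```

```bash
cat >> h.py <<'E'
YS=.2775;C=np.array([.5358,.0486]);EX=np.array([np.cos(YS),np.sin(YS)]);EY=np.array([-EX[1],EX[0]])
loc=lambda x,y,z:np.r_[C+x*EX+y*EY,z]
F=lambda:np.array([np.array(arm.read_ft_force()) for _ in range(3)]).mean(0)
def lower(zmin,fz,step=.0005,v=.02):  # straight down until the upward force rises by fz
    f0=F()[2];p=np.array(arm.read_tool_pos());q=arm.read_eef_rot()
    while p[2]>zmin:
        p[2]-=step;arm.line_to(p,v,q)
        if F()[2]-f0>fz:break
    return np.array(arm.read_tool_pos())[2],F()[2]-f0
E
python3 - <<'E'
from h import *
S=np.array([.459,.328]);q=down(-.195);qs=down(YS)
for p,o in((np.r_[S,.2],q),(np.r_[S,.101],q),(loc(-.046,0,.25),qs),(loc(-.046,0,.19),qs),(loc(.03,0,.19),qs),(loc(-.01,.205,.101),qs)):
    j=arm.ik(p,o);print(None if j is None else np.round(j,2))
arm.movep(np.r_[S,.19],q);arm.line_to(np.r_[S,.101],.12)
print(arm.read_tool_pos(),F());arm.move_gripper(0,50);print(arm.read_opening(),arm.read_finger_force(),F(),arm.read_tool_pos(),arm.read_time())
arm.line_to(np.r_[S,.22],.15);print(F(),arm.read_opening(),arm.read_time())
E
```

```text
[-0.49  0.62 -0.27  1.79  0.23  0.76 -1.07]
[-0.55  0.76 -0.17  1.86  0.23  0.54 -1.07]
[ 0.26  0.49 -0.55  1.93  0.34  0.82 -0.2 ]
[ 0.2   0.57 -0.47  1.99  0.41  0.67 -0.25]
[ 0.15  0.66 -0.46  1.79  0.4   0.78 -0.23]
[-0.33  0.74 -0.29  1.95  0.41  0.5  -0.64]
[0.45940577 0.32836384 0.10155003] [ 0.2586714   0.6262378  -0.28672511]
0.2464773826316447 50.22086262702942 [-0.51532367 -0.55543071  3.41959316] [0.4589961  0.32815757 0.10131975] 9.2667
[-0.69078016 -0.66261103 -1.95202492] 0.24441100802885388 10.2083
```

Run:
```python
from h import *
qs=down(YS);Z=.1901
arm.movep(loc(-.047,0,.23),qs);arm.line_to(loc(-.047,0,Z),.1);f0=F();print(f0,arm.read_tool_pos(),arm.read_time())
for x in np.arange(-.041,.0315,.006):
    arm.line_to(loc(x,0,Z),.035);f=F()-f0;print(x.round(3),f.round(2),end=' ')
    if abs(f).max()>12:print("STOP");break
print();print(lower(.187,2.5),arm.read_opening(),arm.read_time())
cv2.imwrite("pics/sc1.png",snapshot("scene"))
p=np.array(arm.read_tool_pos());p[2]+=.06;arm.line_to(p,.15);arm.pause(.1)
a,b=snapshot("scene"),snapshot("top");print(arm.read_time())
r=lambda i,x,y:cv2.resize(i[y:y+75,x:x+100],(400,300),interpolation=cv2.INTER_CUBIC)
cv2.imwrite("pics/c4.png",np.clip(1.6*np.hstack([r(a,300,170),r(b,230,170)]),0,255).astype('uint8'))
```

```text
[ 0.42752299 -0.15902914 -1.12575781] [0.49079843 0.03660178 0.1901423 ] 11.8917
-0.041 [-0.15  0.49 -0.18] -0.035 [-0.79 -0.43 -0.02] -0.029 [-0.69 -0.27  0.63] -0.023 [-0.23  0.    0.63] -0.017 [ 0.09  0.32 -0.08] -0.011 [-0.51 -0.24 -0.31] -0.005 [-0.24  0.08 -0.09] 0.001 [-1.82 -0.27 -0.25] 0.007 [-0.07 -0.4   0.26] 0.013 [ 0.01  0.35 -0.02] 0.019 [-1.15  0.05  0.3 ] 0.025 [ 0.04  0.66 -0.5 ] 0.031 [-0.44 -0.36  0.02] 
(np.float64(0.189206284987507), np.float64(6.204118174865291)) 0.24573705549766 16.8667
17.6667
```

View pics/c4.png

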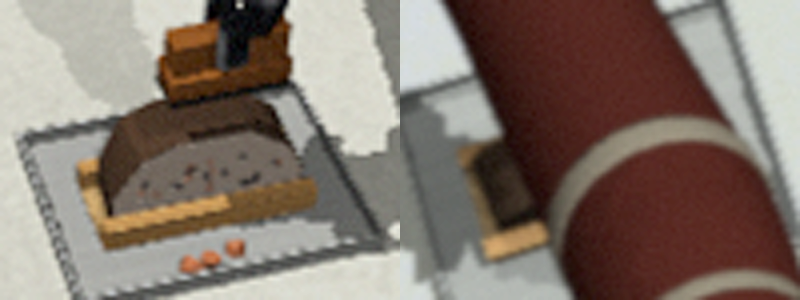

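The three flakes now lie in the tray at (190,265), (210,258) and (235,247), and the crown is clear. The measured crown height is 0.0879. Next I'll put the scraper down and look closely at the dial.

Run:
```python
from h import *
import pickle
qs=down(YS);p=loc(-.01,.205,.15)
arm.line_to(loc(-.01,.1,.24),.25);arm.movep(p,qs);arm.line_to(loc(-.01,.205,.104),.1);print(lower(.1008,1.5,.0006))
arm.move_gripper(1.0);p=np.array(arm.read_tool_pos());p[2]=.24;arm.line_to(p,.25);print(arm.read_time())
D=np.array([.448,-.305,.051]);n=np.array([.998,.068,0]);Ps={}
def view(d,el):
    e=np.radians(el);return look(D+d*(np.cos(e)*n+np.sin(e)*np.array([0,0,1])),D,(0,0,-1))
arm.movep(*view(.26,40))
for k,el in(("d1",45),("d2",25)):
    arm.movep(*view(.2,el));arm.pause(.3);Ps[k]=pose("wrist");cv2.imwrite(f"pics/{k}.png",snapshot("wrist"))
print(arm.read_time());cv2.imwrite("pics/sc2.png",snapshot("scene"))
pickle.dump(Ps,open("D.pkl","wb"))
for k in Ps:
    u=proj(Ps[k],D)[0];print(k,u)
a,b=[cv2.imread(f"pics/{k}.png") for k in("d1","d2")]
def r(i,k):
    u,v=proj(Ps[k],D-[0,0,.005])[0].astype(int);print(u-80,v-60);return cv2.resize(i[v-60:v+60,u-80:u+80],(400,300),interpolation=cv2.INTER_CUBIC)
s=cv2.imread("pics/sc2.png")[170:320,300:500]
cv2.imwrite("pics/c5.png",np.clip(1.7*np.vstack([np.hstack([r(a,"d1"),r(b,"d2")]),cv2.resize(s,(800,300))[:, :]]),0,255).astype('uint8'))
```

```text
(np.float64(0.10127255581766488), np.float64(4.818641120732857))
22.3167
25.8167
d1 [318.42332256 203.9212542 ]
d2 [316.26100414 198.83875574]
238 137
236 130
```

View pics/c5.png

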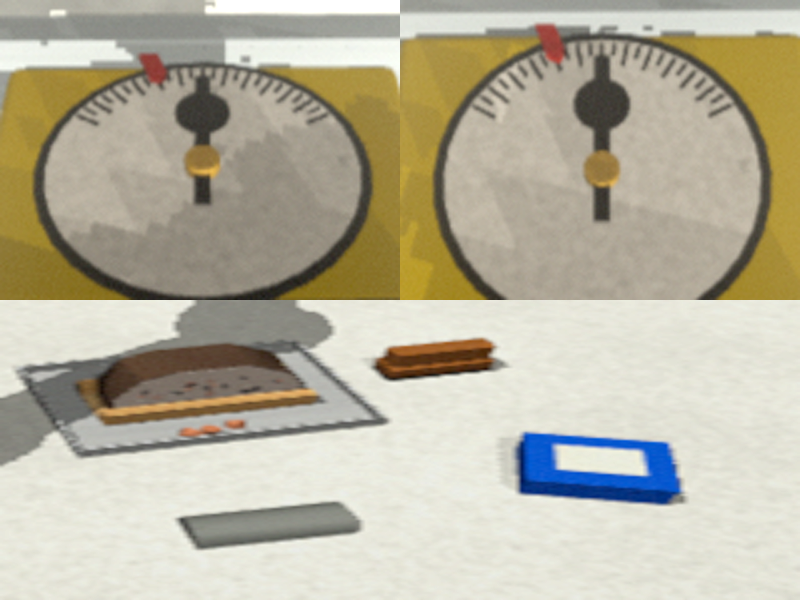

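The scraper stands beside the tray at (435,360), and the flakes lie in the tray. In d2 the mark tip is at (557,62) and the needle tip at (602,56); in d1 they are at (158,82) and (203,76). I'll triangulate both, with a circle fit of the dial ring for the centre.

Run:
```python
from h import *
import pickle
Ps=pickle.load(open("D.pkl","rb"));im={k:cv2.imread(f"pics/{k}.png") for k in Ps}
O={"d1":(238,137),"d2":(236,130)}
f=lambda k,u,v:(O[k][0]+(u-(400 if k=="d2" else 0)+.0)/2.5-.3,O[k][1]+v/2.5-.3)
g=.068;n=np.array([np.cos(g),np.sin(g),0]);e=np.array([-n[1],n[0],0]);c=np.array([.448,-.305,0])
L=lambda X:np.round([(X-c)@n*1e3,(X-c)@e*1e3,X[2]*1e3],2)
for nm,a,b in(("mark",(158,82),(557,62)),("needle tip",(203,76),(602,56)),("weight",(202,112),(602,104)),("tail",(203,204),(602,220)),("hub",(202,160),(602,170))):
    print(nm,L(tri(Ps["d1"],f("d1",*a),Ps["d2"],f("d2",*b))))
for k in Ps:
    hsv=cv2.cvtColor(im[k],cv2.COLOR_BGR2HSV)
    # yellow housing -> its inner hole boundary = dial ring outer edge
    u0,v0=O[k];H=hsv.astype(int)
    red=((H[...,0]<8)|(H[...,0]>172))&(H[...,1]>110)&(H[...,2]>40)
    w=np.zeros(red.shape,bool);w[v0:v0+50,u0+40:u0+80]=1;v,u=np.nonzero(red&w)
    # ring: darkest pixel along rays from centre in dial plane
    gray=cv2.cvtColor(im[k],cv2.COLOR_BGR2GRAY)
    for off in(0.,.001,):
        pl=n@c+off;pts=[]
        C0=c+e*.0004+np.array([0,0,.051])+n*off
        for t in np.arange(0,2*np.pi,.05):
            rr=np.arange(.033,.041,.0002);X=C0+np.outer(rr,np.cos(t)*e+np.sin(t)*np.array([0,0,1]))
            uv=proj(Ps[k],X).astype(np.float32)
            if (uv[:,1].max()>398):continue
            val=cv2.remap(gray,uv[:,0].copy(),uv[:,1].copy(),cv2.INTER_LINEAR).ravel().astype(float)
            if abs(np.sin(t)+1)<.25 : continue
            w8=np.clip(80-val,0,None)**2
            if w8.sum()>0:pts.append(X[0]+(X[-1]-X[0])*((w8@rr/w8.sum()-rr[0])/(rr[-1]-rr[0])))
        pts=np.array(pts);y=(pts-c)@e;z=pts[:,2]
        A=np.c_[2*y,2*z,np.ones(len(y))];s=np.linalg.lstsq(A,y**2+z**2,rcond=None)[0];R=np.sqrt(s[2]+s[0]**2+s[1]**2)
        X=plane(Ps[k],np.c_[u,v],pl,n);ry=(X-c)@e-s[0];rz=s[1]-X[:,2]
        print(k,off,"centre",s[:2].round(5),"R",R.round(5),"n",len(y),len(u),"mark angle mean",np.arctan2(ry.mean(),rz.mean()).round(4),"r",np.hypot(ry,rz).min().round(4),np.hypot(ry,rz).max().round(4))
```

```text
mark [ 1.53 10.67 22.57]
needle tip [ 2.79 -0.23 21.74]
weight [ 2.19 -0.1  34.44]
tail [ 0.98 -0.19 62.89]
hub [ 3.55 -0.09 52.  ]
d1 0.0 centre [-0.00017  0.05164] R 0.03713 n 97 80 mark angle mean 0.3273 r 0.0331 0.0444
d1 0.001 centre [-0.00017  0.05242] R 0.03686 n 97 80 mark angle mean 0.329 r 0.0327 0.0439
d2 0.0 centre [-0.0001   0.05166] R 0.03696 n 97 108 mark angle mean 0.3321 r 0.0315 0.0434
d2 0.001 centre [-0.00011  0.05206] R 0.03675 n 97 108 mark angle mean 0.3327 r 0.0312 0.0431
```

Run:
```python
from h import *
import pickle
Ps=pickle.load(open("D.pkl","rb"));g=.068;n=np.array([np.cos(g),np.sin(g),0]);e=np.array([-n[1],n[0],0]);c=np.array([.448,-.305,.0517])-e*.00013
for k in Ps:
    im=cv2.imread(f"pics/{k}.png").astype(np.float32);red=np.clip(im[...,2]-np.maximum(im[...,1],im[...,0])-25,0,None)
    dark=np.clip(70-im.max(2),0,None)
    for off in(.0005,.0015,.0025):
        def s(img,t,r):
            T,RR=np.meshgrid(t,r);X=c+n*off+RR[...,None]*(np.sin(T)[...,None]*e-np.cos(T)[...,None]*np.array([0,0,1]))
            uv=proj(Ps[k],X.reshape(-1,3)).astype(np.float32).reshape(*T.shape,2);return cv2.remap(img,uv[...,0].copy(),uv[...,1].copy(),cv2.INTER_LINEAR)
        t=np.arange(.1,.6,.004);r=np.arange(.029,.042,.001);A=s(red,t,r);B=s(dark,np.arange(-.3,.3,.004),np.array([.01,.012,.022,.024,.026]))
        tn=np.arange(-.3,.3,.004)
        print(k,off,"mark",[(round(x*1e3),round(float(a@t/a.sum()),3),int(a.sum())) for x,a in zip(r,A) if a.sum()>150],"all",(A.sum(0)@t/A.sum()).round(4),"needle",[round(float(b@tn/b.sum()),3) for b in B])
```

```text
d1 0.0005 mark [(33, 0.347, 404), (34, 0.342, 595), (35, 0.334, 628), (36, 0.325, 651), (37, 0.325, 629), (38, 0.327, 603), (39, 0.325, 564), (40, 0.325, 512), (41, 0.327, 513)] all 0.3304 needle [-0.001, -0.0, 0.001, 0.001, 0.001]
d1 0.0015 mark [(32, 0.357, 461), (33, 0.351, 630), (34, 0.342, 649), (35, 0.334, 674), (36, 0.334, 634), (37, 0.336, 621), (38, 0.333, 564), (39, 0.335, 518), (40, 0.334, 532), (41, 0.335, 500)] all 0.339 needle [-0.002, 0.004, 0.002, 0.002, 0.0]
d1 0.0025 mark [(31, 0.367, 514), (32, 0.36, 659), (33, 0.35, 672), (34, 0.343, 692), (35, 0.344, 641), (36, 0.344, 636), (37, 0.342, 566), (38, 0.343, 532), (39, 0.343, 550), (40, 0.344, 494), (41, 0.353, 296)] all 0.3487 needle [0.002, 0.002, 0.002, 0.001, -0.001]
d2 0.0005 mark [(32, 0.337, 416), (33, 0.342, 802), (34, 0.344, 863), (35, 0.336, 746), (36, 0.332, 628), (37, 0.331, 620), (38, 0.33, 650), (39, 0.331, 684), (40, 0.332, 684), (41, 0.333, 610)] all 0.3352 needle [0.012, 0.012, 0.006, 0.01, 0.002]
d2 0.0015 mark [(31, 0.339, 206), (32, 0.342, 677), (33, 0.348, 850), (34, 0.345, 810), (35, 0.338, 664), (36, 0.335, 629), (37, 0.334, 651), (38, 0.334, 675), (39, 0.336, 698), (40, 0.335, 642), (41, 0.341, 590)] all 0.3391 needle [0.011, 0.007, 0.004, 0.013, 0.001]
d2 0.0025 mark [(31, 0.346, 543), (32, 0.353, 854), (33, 0.353, 875), (34, 0.344, 727), (35, 0.34, 643), (36, 0.339, 645), (37, 0.338, 669), (38, 0.34, 703), (39, 0.338, 680), (40, 0.343, 620), (41, 0.35, 443)] all 0.3441 needle [0.01, 0.004, 0.004, 0.005, 0.002]
```

The mark is at 0.339 (both views agree) with needle zero about 0.002. Now I'll grasp the gauge on its band.

Run:
```python
from h import *
p=np.array(arm.read_tool_pos());arm.line_to(p+[.07,0,.1],.2)
G=np.array([.4352,-.3060]);q=down(.068)
arm.movep(np.r_[G,.235],q);arm.line_to(np.r_[G,.162],.1);print(arm.read_tool_pos(),F(),arm.read_time())
arm.move_gripper(0,80);arm.pause(.1);print(arm.read_opening(),arm.read_finger_force(),F(),arm.read_tool_pos())
zg=np.array(arm.read_tool_pos())[2];open("zg","w").write(str(zg))
p=np.array(arm.read_tool_pos());p[2]=.31;arm.line_to(p,.15);print(F(),arm.read_opening(),arm.read_time())
arm.movep(loc(0,0,.31),down(YS));arm.line_to(loc(0,0,zg+.088+.012),.1);arm.pause(.3)
f=F();t=arm.read_wrist_torque();print(arm.read_tool_pos(),zg,f,t,arm.read_time())
P=pose("wrist");im=snapshot("wrist");s=snapshot("scene");cv2.imwrite("pics/w6.png",im);cv2.imwrite("pics/sc6.png",s)
cv2.imwrite("pics/c6.png",np.clip(1.6*np.hstack([cv2.resize(s[130:250,270:430],(400,300),interpolation=cv2.INTER_CUBIC),cv2.resize(im,(400,300))]),0,255).astype('uint8'))
```

```text
[ 0.43566347 -0.3061205   0.16236041] [-0.36767887 -0.09191088  0.62318705] 28.8417
0.28609847667539456 80.34920454025269 [ 1.3510874  -0.13792933  3.86929986] [ 0.43612006 -0.3061793   0.16257429]
[-0.25241703  0.41711471 -3.80260468] 0.2876045213870944 30.6583
[0.53600679 0.0486607  0.26313386] 0.16257429236389243 [-0.24313868  0.1267357  -3.13052816] [-0.02393365 -0.0192562  -0.02993081] 32.9583
```

View pics/c6.png

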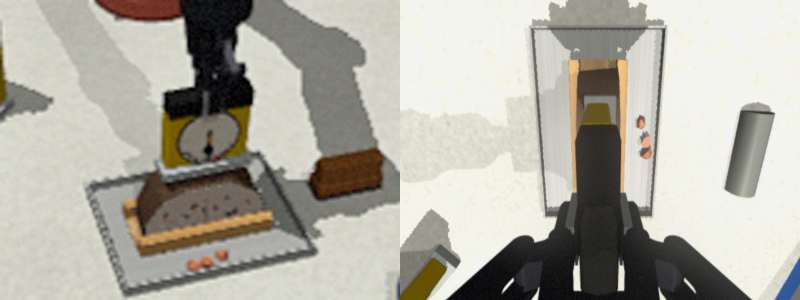

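The gauge hangs in line over the crown with its dial on the sawn-face side and is centred between the cheeks (right panel: gauge at x≈600, cheeks at 573 and 623). The scraper stands beside the tray. Now I'll set the gauge down and rock it.

```bash
cat > rock.py <<'E'
from h import *
zg=float(open("zg").read());ax=np.r_[EX,0];q0=Ro.from_quat(down(YS));E=loc(0,.030,.088)
Fa=lambda:np.array([np.array(arm.read_ft_force()) for _ in range(8)]).mean(0)
def rockto(th,dz,base,v,v2=.03):
    R=Ro.from_rotvec(-th*ax);p=E+R.apply(v)+[0,0,dz];arm.line_to(p,v2,(R*q0).as_quat());return Fa()[2]-base
E
python3 - <<'E'
from rock import *
b=Fa()[2];arm.line_to(loc(0,0,zg+.0885),.03);p=np.array(arm.read_tool_pos());z=p[2];f=Fa()[2]-b;print(f)
z=zg+.0885
while f<1.5 and z>zg+.0868:
    z-=.0002;arm.line_to(loc(0,0,z),.01);f=Fa()[2]-b
print("touch",z-zg,f,arm.read_wrist_torque(),arm.read_tool_pos(),arm.read_time())
arm.pause(.5);print("rest",Fa()[2]-b,arm.read_wrist_torque())
v=loc(0,0,z)-E;dz=0;log=[]
for th in np.linspace(.02,.30,15):
    f=rockto(th,dz,b,v)
    for _ in range(3):
        if f<1.0:dz-=.0002
        elif f>4:dz+=.0002
        else:break
        f=rockto(th,dz,b,v,.01)
    log.append((round(th,2),round(dz*1e3,2),round(f,1)))
print(log,arm.read_opening(),arm.read_time())
import json;json.dump([b,z,dz],open("st.json","w"))
E
```

```text
0.8601643199924394
touch 0.08770000000000011 3.191666685277127 [-0.05261431  0.26432897 -0.01923592] [0.5358415  0.04863087 0.25055385] 34.5917
rest 5.590806415894472 [-0.0721355   0.4634564  -0.01004705]
[(np.float64(0.02), 0.0, np.float64(3.9)), (np.float64(0.04), 0.0, np.float64(3.3)), (np.float64(0.06), 0.0, np.float64(3.4)), (np.float64(0.08), 0.0, np.float64(2.5)), (np.float64(0.1), 0.0, np.float64(2.9)), (np.float64(0.12), 0.0, np.float64(2.4)), (np.float64(0.14), 0.0, np.float64(2.6)), (np.float64(0.16), 0.0, np.float64(1.2)), (np.float64(0.18), 0.0, np.float64(2.1)), (np.float64(0.2), 0.0, np.float64(2.6)), (np.float64(0.22), 0.0, np.float64(2.5)), (np.float64(0.24), -0.2, np.float64(2.0)), (np.float64(0.26), -0.2, np.float64(1.8)), (np.float64(0.28), -0.2, np.float64(1.3)), (np.float64(0.3), -0.2, np.float64(1.6))] 0.2824686516832832 39.2167
```

Run:
```python
from rock import *
import json
b,z,dz=json.load(open("st.json"));v=loc(0,0,z)-E
for th in(.32,.338):
    f=rockto(th,dz,b,v)
    for _ in range(3):
        if f<1.2:dz-=.0002
        elif f>4:dz+=.0002
        else:break
        f=rockto(th,dz,b,v,.01)
arm.pause(1.5);print(dz,f,Fa()-[0,0,b],arm.read_time(),arm.read_opening())
R=Ro.from_quat(arm.read_eef_rot())*q0.inv();print("tilt",-R.as_rotvec()@ax,R.as_rotvec())
json.dump([b,z,dz],open("st.json","w"))
s=np.mean([snapshot("scene").astype(float) for _ in range(4)],0).astype('uint8');cv2.imwrite("pics/sc7.png",s)
n=R.apply(np.r_[EX,0]);D=E+Ro.from_rotvec(-.338*ax).apply(loc(.013,0,.139)-E);u=proj(pose("scene"),D)[0];print(u)
x,y=(u-[20,15]).astype(int);w=s[140:230,280:400]
cv2.imwrite("pics/c7.png",np.clip(1.6*np.hstack([cv2.resize(s[y:y+30,x:x+40],(400,300),interpolation=cv2.INTER_CUBIC),cv2.resize(w,(400,300),interpolation=cv2.INTER_CUBIC)]),0,255).astype('uint8'))
```

```text
-0.0002 1.4132561125666858 [ 0.57153847 -0.18883343  0.91214499] 41.225 0.2878954452711118
tilt 0.3380601650946336 [-3.25139857e-01 -9.25675482e-02 -1.22713032e-05]
[359.15142729 185.78836165]
```

View pics/c7.png

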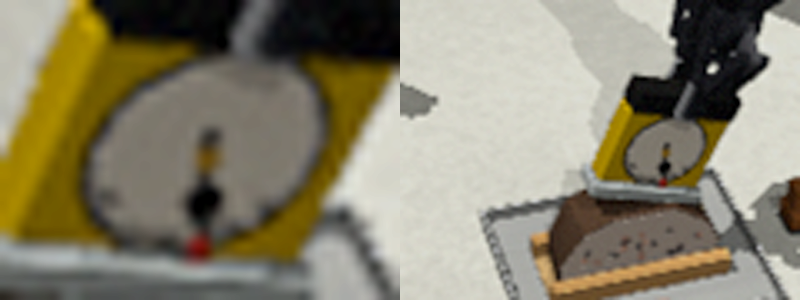

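Hub (207,157), weight (203,202) and red mark (199,247) are collinear, so the needle is on the mark. The foot rests on the crown's edge. Contact is very light (about 0.9 N), so I'll seat it slightly and hand in.

Run:
```python
from rock import *
import json
b,z,dz=json.load(open("st.json"));v=loc(0,0,z)-E
f=Fa()[2]-b
for _ in range(4):
    if f>1.8:break
    dz-=.00015;rockto(.338,dz,b,v,.01);arm.pause(.4);f=Fa()[2]-b;print(dz,f)
arm.pause(1.2);print(Fa()[2]-b,arm.read_finger_force(),arm.read_time());R=Ro.from_quat(arm.read_eef_rot())*q0.inv();print("tilt",-R.as_rotvec()@ax)
im=snapshot("scene")
def cen(m):
    v,u=np.nonzero(m);return u.mean()+335,v.mean()+165,len(u)
w=im[165:205,335:385].astype(int);print("red",cen((w[...,2]>60)&(w[...,2]-w[...,1]>40)&(w[...,1]<60)))
print(ticket.finish_job())
```

```text
-0.00035 2.6065070403091353
3.871481678192542 80.01878499984741 43.275
tilt 0.33807820544470646
red (np.float64(358.5), np.float64(194.0), 2)
the job is handed in; nothing more can be done
None
```

The job is handed in at 43.3 s: all three flakes are wiped off into the tray, the scraper stands on the bench beside it, and the gauge is held rocked 0.338 rad over the crown edge, with the needle on the red mark (measured at 0.339) and about 3–4 N on the stone.

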